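# Set the worktop grinder and hold its cup down to run it

## Robot

A 6-joint arm with a two-finger parallel gripper is mounted at the origin on the work surface. World frame = base frame: x ahead of the robot, y to its left, z up, the work surface at z = 0. Lengths are in m, angles in rad, forces in N, time in s.
With the tool pointing down it reaches from about 0.225 to 0.875 m from the base axis. Payload 3.4 kg.
Tool frame: the origin (TCP) lies between the finger pads; the fingertips stand 11 mm ahead of it and the grasp point (between the pads) lies 8 mm behind it (tips_ahead is the distance from the TCP to the fingertips, in m); z points along the fingers, x is the direction in which the jaws open and shut, and the axes are right-handed (so a half turn about z gives the same grasp; the last joint's range is limited). The gripper opens to 85 mm and grips with 20 to 120 N. Pads are 22 mm wide; open, the fingers measure 114 mm over their backs; the gripper's body (76 mm by 85 mm) begins 54 mm behind the grasp point. The pads swing forward as they close: fully open they stand 13 mm farther back than shut.
Start: joints at [-1.297, 0.276, 1.505, -0, 1.361, -0.121], TCP at [0.221, -0.531, 0.242] pointing down, gripper open.
Joint ranges: [-2.89, 2.89], [-0.75, 2.08], [0.22, 2.7], [-1.18, 4.32], [0.11, 2.71], [-2.7, 2.7]. Speed limits (rad/s): [2.57, 2.57, 3.14, 3.14, 3.14, 3.14].

## Interface

Orientations are given as a unit quaternion [w, x, y, z].
In Python, from rig import get_state, get_image, sign_off, masks_of, tips_ahead gives the robot as it stands.
- The arm moves only by the tool play_rows, never from a script. Its argument "series" is a list of rows, each an object of numbers: "fingers": the closure, from -1 (fully open) to 1 (shut); "dx", "dy", "dz": the shift along the world's x, y, z in mm; "turn": the turn about the world's z in rad. A call has 1 to 20 rows; each row shifts and turns the pose as measured when the row begins; what a row does not reach is not made up. A row lasts 1/12 s, in which the tool goes at most 41.7 mm and 7.16 degrees, less where a joint would pass 70% of its speed; a pose out of reach is approached as far as the arm can. A call with a gripper value outside its range is refused whole. The fingers move at their own pace and stop on an object; "squeeze" is the grip in N (left out, the last holds). Time passes only in rows, so rows that do not move let the fingers close. It gives the time, the measured TCP pose, the force and the opening at its end, in the units of the state.
- get_state(): the state, without advancing time (a new reading comes with each control period).
- get_image(name): name is "side" or "top"; returns a dict with "pixels" (480x640x3 uint8, red, green, blue), "vfov" (degrees; the focal length in pixels is half the picture's height over the tangent of half this angle, whatever the lens; pixels are square), "cx", "cy" (the principal point, pixels), "dist" ([k1, k2, p1, p2, k3] as OpenCV has them; the pictures are not rectified), "rvec" (rotation vector, rad) and "tvec" (3), from world to camera coordinates, as OpenCV has them. Camera axes: x right, y down, z forward; pixel columns grow to the right and rows downward; lengths in m; the calibration is good to about 2 mm. A picture is of the moment at which its call begins. There is no depth.
- sign_off(): hands the job in, once; it reports no verdict.
Trained networks look in a picture, given as the dict that the camera call returned (one of the last four; its "shot" number tells which), for a name from the list of things; names that differ only in an ending like _2 or _b are one class to them, and where a whole thing is asked for, a point or a joint stands for the part that bears it (a point fixed in the world has none). Each returns a list of dicts, best first, with "p" (0 to 1); they miss things now and then, are a little off and sometimes report something else, mostly with a low value. They report only what shows in the picture. A call takes as long as a camera call. They do not tell look-alikes from the thing itself.
- masks_of(picture, label): "region" (480x640 bool, what is visible of it) and "xy" ([column, row] in pixels, amid what is visible of it).
The state is a dict: "clock": time; "qpos": joint angles; "qd": joint speeds; "effort": joint torques, N m; "position": TCP position; "ee_rot": TCP orientation; "contact_force": force on the tool from outside, world axes, zero at the start; "moment": the same for the moment, N m; "width": finger opening in m.
Only numpy, scipy, OpenCV 4.12 (cv2) and the standard library are available. Lean on these libraries where they do the work, as an engineer would, in place of code of your own. Each camera call takes 0.05 s, during which the arm holds its last target. There are 200 camera calls.

## Task

Run a dry grind on the white worktop grinder: on its front panel press the round power key, then the square grind key, then the long narrow speed key, one at a time, each right down, and leave the diamond-shaped blend key alone. Then set the shorter of the two steel cups, collar down, over the grinder's drive hub and push it straight down until it clicks past the catch; keep pushing after the click so that the sprung run plate under the cup goes down, and finish like that, still holding the cup pressed down (the grinder runs only while it is pushed). Leave the tall cup and everything else on the worktop where it is.

Things in the scene. Friction and masses are not known exactly. Their poses are not given: they have to be found in the camera images.
- grinder: White plastic worktop grinder, fixed (suction feet), 205 mm deep (its x), 180 mm wide (its y). Origin: centre of its underside. Its -x side, the front, faces roughly to the robot and has a dark key panel 50 mm high (x -105 to -30 mm) with four grey keys in a row at x = -75 mm, 40 mm apart; behind it the housing, 70 mm high, carries the drive hub at x = +35 mm, y = 0.
- hub_top (a point): Centre of the top of the black drive hub, 106 mm above the worktop; axes of the grinder. The hub is an upright post of 48 mm diameter (top bevelled to 36 mm across over the last 8 mm) standing 24 mm out of the run plate. A cup's collar goes over it, any way round.
- catch (a point): On the hub's axis, 12.5 mm below its top: height of three sprung catch balls, 4 mm proud of the hub's side. A collar pushed down over the hub meets them with its underside about 10 mm below the hub top; forcing past takes 12 to 18 N (weight included). At 15 to 17 mm below it clicks: the force drops and the balls pull a held cup down by up to 15 N, ending at 23 mm. It then stays on when let go.
- run_plate (a joint): Travel in m of the sprung run plate, a grey disc of 82 mm diameter round the foot of the hub, top 24 mm below the hub top when up: 0 up (off), 0.006 fully down (stop). It starts to move at 6 N, takes 12 N to its stop and springs back up when the push ends. The underside of the clicked-on cup's collar pushes it down.
- power_key_top (a point): Centre of the top of the round power key (24 mm diameter), the leftmost seen from the front (grinder y = +60 mm); 8 mm above the panel, 58 mm above the worktop when up.
- grind_key_top (a point): Centre of the top of the square grind key (22 x 22 mm), second from the left (y = +20 mm); 8 mm above the panel, 58 mm above the worktop when up.
- blend_key_top (a point): Centre of the top of the diamond-shaped blend key (18 mm square set on its corner), third from the left (y = -20 mm), not to be pressed; 8 mm above the panel, 58 mm above the worktop when up.
- speed_key_top (a point): Centre of the top of the long narrow speed key (36 mm front to back, 14 mm wide), the rightmost (y = -60 mm); 8 mm above the panel, 58 mm above the worktop when up.
- power_key (a joint): Travel in m of the power key: 0 up, 0.005 fully down (stop). It starts to move at 1.5 N, takes 5 N to its stop and springs back.
- grind_key (a joint): Travel in m of the grind key: 0 up, 0.005 fully down (stop). It starts to move at 1.5 N, takes 5 N to its stop and springs back.
- blend_key (a joint): Travel in m of the blend key: 0 up, 0.005 fully down (stop). It starts to move at 1.5 N, takes 5 N to its stop and springs back.
- speed_key (a joint): Travel in m of the speed key: 0 up, 0.005 fully down (stop). It starts to move at 1.5 N, takes 5 N to its stop and springs back.
- short_cup: The shorter steel cup, 125 mm high, standing upside down on its black collar, closed end up: plain steel cylinder of 58 mm diameter from 40 mm up to the flat closed top at 125 mm (last 4 mm bevelled), above the ribbed collar of 74 mm diameter over its ribs, 36 mm high. Origin: centre of the collar's underside; z up along the axis. Mass 0.2 to 0.33 kg.
- short_cup_mouth (a point): Centre of the short cup's hollow underside (same point as its origin): the hollow is 60 mm wide and 35 mm deep, with a rounded snap bead at the mouth (3.5 mm above the underside) that narrows it to 51 mm.
- tall_cup: The taller steel cup, the same shape and collar but 185 mm high; same origin. Bystander.
- spice_jar: Glass spice jar with steel cap, 44 mm diameter, 85 mm high; origin at the centre of its underside. Bystander.
- mug: White mug, 80 mm diameter, 92 mm high; origin at the centre of its underside. Bystander.
- bowl: Blue bowl, 130 mm diameter, 55 mm high; origin at the centre of its underside. Bystander.
- pepper_mill: Dark wooden pepper mill, 54 mm diameter, 148 mm high; origin at the centre of its underside. Bystander.
- storage_lid: Flat black storage lid for a cup, 74 mm diameter, 14 mm thick; origin at the centre of its underside. Bystander.
- wooden_spoon: Wooden spoon about 200 mm long, lying on the worktop to the right of the grinder, bowl away from the robot; origin on its underside. Bystander.
There are look-alikes about, which are no part of the job. Leave any blue or turquoise look-alike of the short_cup alone.

How it is judged:
On the way, in this order (a step that is already met when the one before it is completed fails the run):
1. the power key is pressed right down, alone (value of joint power_key above 0.0035 m and value of joint each of grind_key, blend_key, speed_key below 0.002 m), for 0.05 s.
2. the power key is let up and the grind key is pressed right down, alone (value of joint grind_key above 0.0035 m and value of joint each of power_key, blend_key, speed_key below 0.002 m), for 0.05 s.
3. the grind key is let up and the speed key is pressed right down, alone (value of joint speed_key above 0.0035 m and value of joint each of power_key, grind_key, blend_key below 0.002 m), for 0.05 s.
4. with all keys up, the short cup is pressed over the hub past the catch (z of short_cup in the frame of hub_top between -0.033 and -0.022 m and horizontal distance between short_cup and hub_top below 0.004 m and angle between short_cup's own z axis and vertical below 0.1 rad and value of joint each of power_key, grind_key, blend_key, speed_key below 0.002 m), for 0.05 s.
At the end, for the whole second after the job is handed in: The short cup sits upright over the hub (axis within 4 mm and 0.1 rad of vertical), its underside 22 to 33 mm below the hub top, past the catch; the robot touches it and holds it pressed so that the run plate stays more than 3 mm down through the last second; all keys are up (all of step 4 and value of joint run_plate above 0.003 m and contact force between any of the fingers, the arm and short_cup above 1 N); the arm keeps its last pose, push and grip.
It fails at once if the blend key is pressed (value of joint blend_key above 0.0025 m).
It fails at once if two keys are down at the same time (value of joint each of power_key, grind_key above 0.0025 m or value of joint each of power_key, blend_key above 0.0025 m or value of joint each of power_key, speed_key above 0.0025 m or value of joint each of grind_key, blend_key above 0.0025 m or value of joint each of grind_key, speed_key above 0.0025 m or value of joint each of blend_key, speed_key above 0.0025 m).
It fails at once if a bystander is shoved more than 30 mm (distance of any of tall_cup, spice_jar, mug, bowl, pepper_mill, storage_lid, wooden_spoon from where it was at the start of the episode above 0.03 m).
It fails at once if a standing bystander is tipped (angle between any of tall_cup, spice_jar, mug, bowl, pepper_mill, storage_lid's own z axis and vertical above 0.35 rad).
It also fails if it takes over 72 s, if anything falls off the work surface, if the arm or the gripper's body presses on something with over 40 N, if the wrist force passes 120 N, or if a joint passes its speed limit or range.

## Working session

There is one attempt and no reset: what is moved stays moved. The work goes in short steps, Python scripts to look and compute and a tool call to move; the robot and the scene stay as the last step left them, time stands still between calls to the robot, and variables do not carry over. Pictures are saved under pics/ and viewed, about 8 in all and at most 12, crops included, and the job is handed in when it is done.

Besides the shell and the picture viewer there is one more tool, called as name(argument=value, ...), one argument or row to a line, values as JSON. play_rows: Moves the arm, as the interface text tells. Its arguments: {"type":"object","properties":{"series":{"type":"array"},"squeeze":{"type":"number"}},"required":["series"]}

```bash
mkdir -p pics; ls; cat > h.py <<'E'
from rig import *
import numpy as np, cv2
def cam(p):
    f=240/np.tan(np.radians(p["vfov"])/2)
    K=np.array([[f,0,p["cx"]],[0,f,p["cy"]],[0,0,1.]])
    return K,np.array(p["dist"],float),np.array(p["rvec"],float),np.array(p["tvec"],float)
def proj(p,X):
    K,d,r,t=cam(p); return cv2.projectPoints(np.array(X,float).reshape(-1,1,3),r,t,K,d)[0].reshape(-1,2)
def ray(p,uv):
    K,d,r,t=cam(p); R=cv2.Rodrigues(r)[0]
    n=cv2.undistortPoints(np.array(uv,float).reshape(-1,1,2),K,d).reshape(-1,2)
    D=np.c_[n,np.ones(len(n))]@R; return -R.T@t.ravel(), D
def atz(p,uv,z):
    C,D=ray(p,uv); return C+D*((z-C[2])/D[:,2])[:,None]
def save(p,n,crop=None,s=1):
    im=cv2.cvtColor(p["pixels"],cv2.COLOR_RGB2BGR)
    if crop: a,b,c,d=crop; im=im[b:d,a:c]
    cv2.imwrite("pics/"+n,cv2.resize(im,None,fx=s,fy=s,interpolation=cv2.INTER_CUBIC))
E
python3 - <<'E'
from h import *
a=get_image("top");b=get_image("side")
print(get_state(),tips_ahead)
save(a,"top.png");save(b,"side.png")
for n,p in(("top",a),("side",b)):
    print(n,ray(p,[[320,240]]))
    for l in ["grinder","hub_top","run_plate","power_key","grind_key","blend_key","speed_key","short_cup","tall_cup","spice_jar","mug","bowl","pepper_mill","storage_lid","wooden_spoon"]:
        print(l,[(round(m["p"],2),np.round(m["xy"]).tolist(),int(m["region"].sum())) for m in masks_of(p,l)])
E
```

```text
pics
{'clock': 0.1, 'qpos': array([-1.29699067e+00,  2.76554322e-01,  1.50600995e+00, -1.25453412e-06,
        1.36070377e+00, -1.20992452e-01]), 'qd': array([ 0.00135353, -0.00150838, -0.00198426, -0.00043935, -0.00040749,
        0.00034651]), 'effort': array([ 3.22239692e-03, -4.17691827e+01, -2.46406084e+01, -1.07054461e-05,
        5.80474298e-03, -2.82247186e-06]), 'position': array([ 0.22103279, -0.53032892,  0.24151197]), 'ee_rot': array([-5.44931464e-04,  8.32052013e-01, -5.54696986e-01, -6.36225666e-04]), 'contact_force': array([0.44739527, 1.01426223, 0.23240937]), 'moment': array([-0.02506061, -0.02548609, -0.00053874]), 'width': 0.08543047984903217} 0.011
top (array([ 0.38757608, -0.06765825,  1.39205195]), array([[ 0.14810487,  0.00820192, -0.98905726]]))
grinder [(0.88, [316.0, 257.0], 5861)]
hub_top [(0.58, [320.0, 255.0], 5879)]
run_plate [(0.88, [322.0, 246.0], 549), (0.31, [343.0, 282.0], 73), (0.2, [296.0, 285.0], 59)]
power_key [(0.74, [442.0, 298.0], 810), (0.59, [294.0, 281.0], 56)]
grind_key [(0.59, [314.0, 287.0], 51)]
blend_key [(0.24, [316.0, 255.0], 5752)]
[... 847 characters left out ...]
53)]
grind_key [(0.61, [297.0, 321.0], 1461), (0.39, [296.0, 255.0], 50)]
blend_key [(0.57, [298.0, 264.0], 32)]
speed_key []
short_cup [(0.88, [235.0, 335.0], 2028), (0.82, [281.0, 360.0], 1362), (0.8, [354.0, 337.0], 1971), (0.6, [298.0, 321.0], 1384)]
tall_cup [(0.7, [282.0, 194.0], 1249), (0.38, [297.0, 243.0], 52)]
spice_jar [(0.81, [394.0, 307.0], 685)]
mug [(0.72, [396.0, 308.0], 689), (0.67, [412.0, 274.0], 1491), (0.5, [378.0, 214.0], 670)]
bowl [(0.72, [403.0, 238.0], 1038)]
pepper_mill [(0.65, [374.0, 216.0], 595), (0.5, [296.0, 254.0], 40)]
storage_lid [(0.6, [335.0, 213.0], 245), (0.16, [377.0, 215.0], 654)]
wooden_spoon [(0.72, [339.0, 303.0], 458), (0.67, [336.0, 248.0], 243)]
```

View pics/top.png

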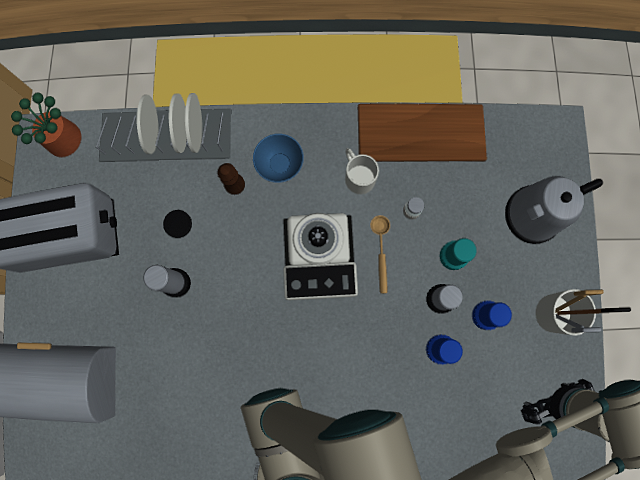

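View pics/side.png

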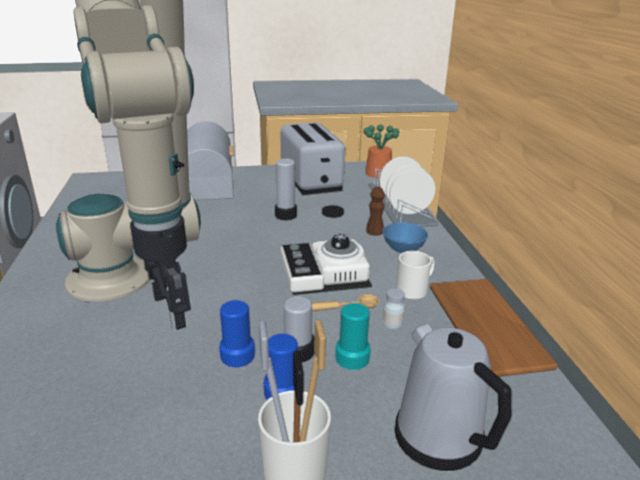

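Short-cup candidates in top view: steel (443,297), blue (490,314) and (443,351), turquoise (458,253), tall steel (166,282). By description I choose the steel one at (443,297), at (298,321) in side view. A close crop checks that choice.

```bash
python3 - <<'E'
from h import *
a=get_image("top");b=get_image("side")
save(a,"topc.png",(278,205,470,315),4)
save(b,"sidec.png",(265,225,385,370),4)
from scipy.optimize import minimize
import pickle
# cup silhouette fit
def hull_mask(p,x,y):
    t=np.linspace(0,2*np.pi,40,endpoint=False); m=np.zeros((480*8,640*8),np.uint8) if 0 else np.zeros((480,640),np.uint8)
    for r0,z0,z1,rt in((.037,0,.036,.037),(.029,.036,.125,.025)):
        P=np.vstack([np.c_[x+r*np.cos(t),y+r*np.sin(t),0*t+z] for r,z in((r0,z0),(r0,z1-(.004 if z1>.1 else 0)),(rt,z1))])
        u=proj(p,P); h=cv2.convexHull((u*16).astype(np.int32)); cv2.fillConvexPoly(m,h,1,cv2.LINE_AA,4)
    return m>0
for n,p,q in(("top",a,(443,297)),("side",b,(298,321))):
    ms=[m for m in masks_of(p,"short_cup") if np.hypot(*(np.array(m["xy"])-q))<8]
    R=ms[0]["region"]; ys,xs=np.nonzero(R); print(n,xs.min(),xs.max(),ys.min(),ys.max(),R.sum())
    x0=atz(p,[ms[0]["xy"]],.07)[0][:2]
    best=max(((hull_mask(p,x,y)&R).sum()/(hull_mask(p,x,y)|R).sum(),x,y) for x in x0[0]+np.arange(-.02,.021,.002) for y in x0[1]+np.arange(-.02,.021,.002))
    print(best,x0)
# grinder top: keys and hub via masks
for n,p in(("top",a),("side",b)):
    for l,z in(("power_key",.058),("grind_key",.058),("speed_key",.058),("blend_key",.058),("run_plate",.09)):
        for m in masks_of(p,l):
            if m["region"].sum()<700: print(n,l,round(m["p"],2),np.round(m["xy"]),atz(p,[m["xy"]],z)[0].round(4))
E
```

```text
top 427 463 284 313 883
(np.float64(0.9551422319474836), np.float64(0.44039205354668237), np.float64(-0.36087283921316804)) [ 0.44039205 -0.35487284]
side 283 313 297 360 1360
(np.float64(0.6761335326357748), np.float64(0.4440395399318249), np.float64(-0.35206690531999374)) [ 0.44403954 -0.35806691]
top power_key 0.6 [295. 283.] [0.4824 0.0052 0.058 ]
top power_key 0.15 [344. 279.] [ 0.4909 -0.1141  0.058 ]
top grind_key 0.47 [315. 283.] [ 0.4823 -0.0425  0.058 ]
top run_plate 0.7 [318. 245.] [ 0.5703 -0.0507  0.09  ]
top run_plate 0.61 [230. 179.] [0.7373 0.1628 0.09  ]
side power_key 0.42 [294. 248.] [ 0.4804 -0.0113  0.058 ]
side grind_key 0.48 [298. 252.] [ 0.4867 -0.0371  0.058 ]
side speed_key 0.54 [300. 271.] [ 0.4792 -0.1332  0.058 ]
side blend_key 0.58 [297. 262.] [ 0.4792 -0.0854  0.058 ]
side run_plate 0.68 [342. 251.] [ 0.5898 -0.1021  0.09  ]
```

View pics/topc.png

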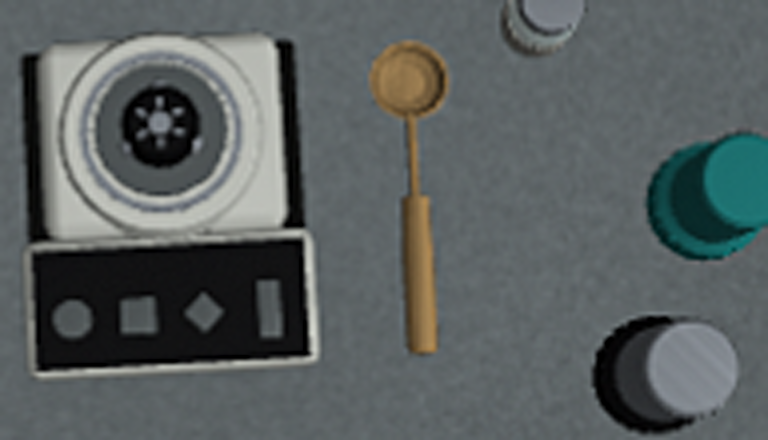

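View pics/sidec.png

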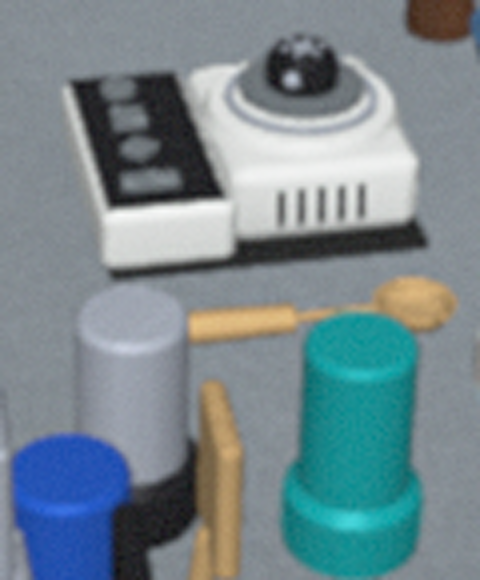

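The close crop confirms the choice: a plain steel cup with a black collar (top crop 692,369; side crop 132,318). The keys show circle, square, diamond and bar, left to right. Next I fit the poses from both views.

```bash
python3 - <<'E'
from h import *
from scipy.optimize import least_squares
a=get_image("top");b=get_image("side")
G=np.array([[-.075,.06,.058],[-.075,.02,.058],[-.075,-.02,.058],[-.075,-.06,.058],[.035,0,.106]])
cv=lambda L,o:(np.array(L)+.5)/4-.5+o
T=cv([(73,319),(139,315),(204,312),(270,308),(160,122)],(278,205))
S=cv([(118,89),(129,118),(138,149),(151,181),(303,48)],(265,225))
def world(q,P): c,s=np.cos(q[2]),np.sin(q[2]); return np.c_[q[0]+c*P[:,0]-s*P[:,1],q[1]+s*P[:,0]+c*P[:,1],P[:,2]+(q[3] if len(q)>3 else 0)]
for nm,vs in(("both",((a,T),(b,S))),("top",((a,T),)),("side",((b,S),))):
    r=least_squares(lambda q:np.concatenate([(proj(p,world(q,G))-U).ravel() for p,U in vs]),[.55,-.05,0]+([0] if nm=="both" else []))
    print(nm,r.x.round(4),np.abs(r.fun).max().round(2),r.fun.round(1)); print(world(r.x,G).round(4))
def tri(ua,ub):
    A=[];c=[]
    for p,u in((a,ua),(b,ub)):
        C,D=ray(p,[u]);d=D[0]/np.linalg.norm(D[0]);M=np.eye(3)-np.outer(d,d);A.append(M);c.append(M@C)
    x=np.linalg.lstsq(np.vstack(A),np.concatenate(c),rcond=None)[0]
    return x, proj(a,x)[0]-ua, proj(b,x)[0]-ub
# cup top by colour blob in top
ut=cv([(692,369)],(278,205))[0]; us=cv([(132,318)],(265,225))[0]
print("cup",tri(ut,us)); print(atz(a,[ut],.125),atz(b,[us],.125))
print("spoon",atz(a,cv([(410,80),(423,350)],(278,205)),.01))
print("blue/turq tops",atz(a,[(458,247),(497,315),(450,350)],.125))
E
```

```text
both [ 0.5582 -0.053   0.0491 -0.0054] 1.05 [ 0.2 -0.4  0.  -0.4  0.1 -0.7 -0.  -0.7 -0.  -0.2 -0.5 -0.2 -0.7 -0.2
 -0.2 -0.3 -0.5 -0.3 -0.6  1. ]
[[ 0.4804  0.0032  0.0526]
 [ 0.4823 -0.0367  0.0526]
 [ 0.4843 -0.0767  0.0526]
 [ 0.4863 -0.1167  0.0526]
 [ 0.5932 -0.0513  0.1006]]
top [ 0.5566 -0.0532  0.0441] 0.12 [-0.  -0.  -0.1  0.1  0.1 -0.1 -0.  -0.1  0.1  0.1]
[[ 0.4791  0.0034  0.058 ]
 [ 0.4808 -0.0365  0.058 ]
 [ 0.4826 -0.0765  0.058 ]
 [ 0.4844 -0.1165  0.058 ]
 [ 0.5916 -0.0517  0.106 ]]
side [ 0.558  -0.0621  0.0575] 0.75 [-0.3 -0.2 -0.3 -0.2  0.3 -0.2  0.2 -0.1  0.1  0.8]
[[ 0.4797 -0.0065  0.058 ]
 [ 0.482  -0.0464  0.058 ]
 [ 0.4843 -0.0864  0.058 ]
 [ 0.4866 -0.1263  0.058 ]
 [ 0.593  -0.0601  0.106 ]]
cup (array([ 0.44222096, -0.36006915,  0.12079462]), array([ 0.05791168, -0.97626636]), array([-1.13390184,  0.09077418]))
[[ 0.43977651 -0.35887765  0.125     ]] [[ 0.44374359 -0.36607101  0.125     ]]
spoon [[ 0.63231675 -0.21053794  0.01      ]
 [ 0.45971861 -0.21418107  0.01      ]]
blue/turq tops [[ 0.55645516 -0.38145933  0.125     ]
 [ 0.39497124 -0.46791781  0.125     ]
 [ 0.31738687 -0.35318449  0.125     ]]
```

play_rows(
  series=[
    {"fingers": 1, "dx": 13, "dy": 27, "dz": 0, "turn": -0.018},
    {"fingers": 1, "dx": 13, "dy": 27, "dz": 0, "turn": -0.018},
    {"fingers": 1, "dx": 13, "dy": 27, "dz": 0, "turn": -0.018},
    {"fingers": 1, "dx": 13, "dy": 27, "dz": 0, "turn": -0.018},
    {"fingers": 1, "dx": 13, "dy": 27, "dz": 0, "turn": -0.018},
    {"fingers": 1, "dx": 13, "dy": 27, "dz": 0, "turn": -0.018},
    {"fingers": 1, "dx": 13, "dy": 27, "dz": 0, "turn": -0.018},
    {"fingers": 1, "dx": 13, "dy": 27, "dz": 0, "turn": -0.018},
    {"fingers": 1, "dx": 13, "dy": 27, "dz": 0, "turn": -0.018},
    {"fingers": 1, "dx": 13, "dy": 27, "dz": 0, "turn": -0.018},
    {"fingers": 1, "dx": 13, "dy": 27, "dz": 0, "turn": -0.018},
    {"fingers": 1, "dx": 13, "dy": 27, "dz": 0, "turn": -0.018},
    {"fingers": 1, "dx": 13, "dy": 27, "dz": 0, "turn": -0.018},
    {"fingers": 1, "dx": 13, "dy": 27, "dz": 0, "turn": -0.018},
    {"fingers": 1, "dx": 13, "dy": 27, "dz": 0, "turn": -0.018},
    {"fingers": 1, "dx": 13, "dy": 27, "dz": 0, "turn": -0.018},
    {"fingers": 1, "dx": 13, "dy": 27, "dz": 0, "turn": -0.018},
    {"fingers": 1, "dx": 13, "dy": 27, "dz": 0, "turn": -0.018},
    {"fingers": 1, "dx": 13, "dy": 27, "dz": 0, "turn": -0.018},
    {"fingers": 1},
  ],
  squeeze=60,
)

```text
invalid input at $.series[19]: expected keys fingers, dx, dy, dz, turn
```

play_rows(
  series=[
    {"fingers": 1, "dx": 13, "dy": 27, "dz": 0, "turn": -0.018},
    {"fingers": 1, "dx": 13, "dy": 27, "dz": 0, "turn": -0.018},
    {"fingers": 1, "dx": 13, "dy": 27, "dz": 0, "turn": -0.018},
    {"fingers": 1, "dx": 13, "dy": 27, "dz": 0, "turn": -0.018},
    {"fingers": 1, "dx": 13, "dy": 27, "dz": 0, "turn": -0.018},
    {"fingers": 1, "dx": 13, "dy": 27, "dz": 0, "turn": -0.018},
    {"fingers": 1, "dx": 13, "dy": 27, "dz": 0, "turn": -0.018},
    {"fingers": 1, "dx": 13, "dy": 27, "dz": 0, "turn": -0.018},
    {"fingers": 1, "dx": 13, "dy": 27, "dz": 0, "turn": -0.018},
    {"fingers": 1, "dx": 13, "dy": 27, "dz": 0, "turn": -0.018},
    {"fingers": 1, "dx": 13, "dy": 27, "dz": 0, "turn": -0.018},
    {"fingers": 1, "dx": 13, "dy": 27, "dz": 0, "turn": -0.018},
    {"fingers": 1, "dx": 13, "dy": 27, "dz": 0, "turn": -0.018},
    {"fingers": 1, "dx": 13, "dy": 27, "dz": 0, "turn": -0.018},
    {"fingers": 1, "dx": 13, "dy": 27, "dz": 0, "turn": -0.018},
    {"fingers": 1, "dx": 13, "dy": 27, "dz": 0, "turn": -0.018},
    {"fingers": 1, "dx": 13, "dy": 27, "dz": 0, "turn": -0.018},
    {"fingers": 1, "dx": 13, "dy": 27, "dz": 0, "turn": -0.018},
    {"fingers": 1, "dx": 13, "dy": 27, "dz": 0, "turn": -0.018},
    {"fingers": 1, "dx": 0, "dy": 0, "dz": 0, "turn": 0},
  ],
  squeeze=60,
)

```text
clock: 4.07
position: [0.4749, 0.0045, 0.2444]
ee_rot: [-0.001, 0.717, -0.697, 0.005]
contact_force: [0.4, -0.3, 0.2]
width: -0.0003
```

play_rows(
  series=[
    {"fingers": 1, "dx": 4, "dy": -1, "dz": -30, "turn": 0},
    {"fingers": 1, "dx": 0, "dy": 0, "dz": -30, "turn": 0},
    {"fingers": 1, "dx": 0, "dy": 0, "dz": -30, "turn": 0},
    {"fingers": 1, "dx": 0, "dy": 0, "dz": -30, "turn": 0},
    {"fingers": 1, "dx": 0, "dy": 0, "dz": -20, "turn": 0},
    {"fingers": 1, "dx": 0, "dy": 0, "dz": -10, "turn": 0},
    {"fingers": 1, "dx": 0, "dy": 0, "dz": 0, "turn": 0},
  ],
)

```text
clock: 4.65
position: [0.4809, 0.0042, 0.0918]
ee_rot: [-0.003, 0.72, -0.694, 0.009]
contact_force: [0.3, -0.9, -0.6]
width: -0.0002
```

```bash
python3 - <<'E'
from h import *
a=get_image("top");b=get_image("side");s=get_state();print(s["position"],s["contact_force"])
tip=s["position"]-[0,0,.011]
print(proj(b,[tip,[.4791,.0034,.058]]),proj(a,[tip]))
A=cv2.resize(a["pixels"][205:315,270:370],None,fx=4,fy=4,interpolation=2);B=cv2.resize(b["pixels"][210:320,260:370],None,fx=4,fy=4,interpolation=2)
cv2.imwrite("pics/k1.png",np.hstack([A,B])[:,:,::-1])
E
```

```text
[0.48253493 0.00406587 0.09388392] [ 0.83974993 -0.4626633   0.29688383]
[[294.34441525 236.41605415]
 [293.12378615 244.90258614]] [[295.00379214 282.21941063]]
```

View pics/k1.png

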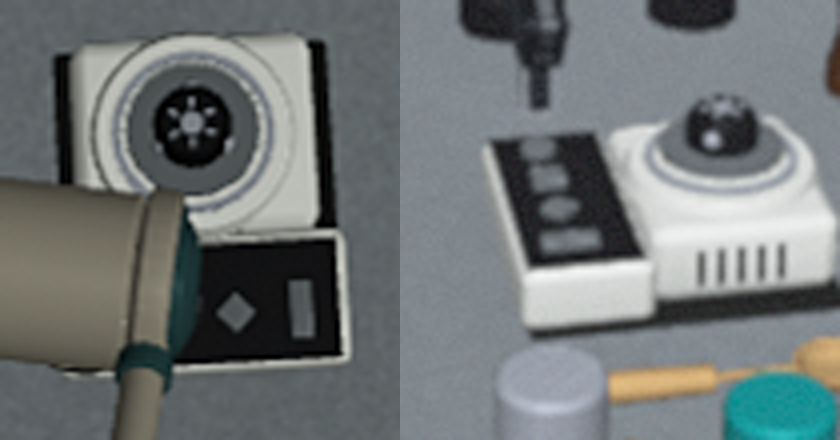

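Side crop shows the shut fingertips at (539,108), above the power key at (540,150). The prediction agrees within 0.6 px. Pressing.

play_rows(
  series=[
    {"fingers": 1, "dx": -2, "dy": -3, "dz": -10, "turn": 0},
    {"fingers": 1, "dx": 0, "dy": 0, "dz": -8, "turn": 0},
    {"fingers": 1, "dx": 0, "dy": 0, "dz": -3, "turn": 0},
    {"fingers": 1, "dx": 0, "dy": 0, "dz": -2, "turn": 0},
  ],
)

```text
clock: 5.08
position: [0.4851, -0.0002, 0.0749]
ee_rot: [-0.007, 0.719, -0.695, 0.016]
contact_force: [-0.0, -0.0, 0.8]
width: 0.0002
```

play_rows(
  series=[
    {"fingers": 1, "dx": -5, "dy": 1, "dz": -3, "turn": 0},
    {"fingers": 1, "dx": 0, "dy": 0, "dz": -3, "turn": 0},
  ],
)

```text
clock: 5.25
position: [0.481, 0.0007, 0.0698]
ee_rot: [-0.008, 0.719, -0.695, 0.017]
contact_force: [-0.1, 0.6, 0.3]
width: -0.0002
```

play_rows(
  series=[
    {"fingers": 1, "dx": -1, "dy": 0, "dz": -3, "turn": 0},
    {"fingers": 1, "dx": 0, "dy": 0, "dz": -3, "turn": 0},
  ],
)

```text
clock: 5.42
position: [0.4811, 0.0007, 0.0646]
ee_rot: [-0.009, 0.719, -0.694, 0.018]
contact_force: [-1.8, -0.0, 5.1]
width: -0.0
```

play_rows(
  series=[
    {"fingers": 1, "dx": 0, "dy": 0, "dz": -3, "turn": 0},
    {"fingers": 1, "dx": 0, "dy": 0, "dz": -3, "turn": 0},
  ],
)

```text
clock: 5.58
position: [0.4812, 0.0006, 0.0634]
ee_rot: [-0.009, 0.72, -0.694, 0.019]
contact_force: [-9.7, 0.6, 41.2]
width: -0.0
```

Power key hit its stop (force jumped to 41 N at TCP z 0.0634). Now up and across to grind.

play_rows(
  series=[
    {"fingers": 1, "dx": 0, "dy": 0, "dz": 10, "turn": 0},
    {"fingers": 1, "dx": 0, "dy": 0, "dz": 15, "turn": 0},
    {"fingers": 1, "dx": 1, "dy": -20, "dz": 0, "turn": 0},
    {"fingers": 1, "dx": 0, "dy": -19, "dz": 0, "turn": 0},
    {"fingers": 1, "dx": 0, "dy": 0, "dz": 0, "turn": 0},
    {"fingers": 1, "dx": 0, "dy": 0, "dz": 0, "turn": 0},
  ],
)

```text
clock: 6.08
position: [0.4834, -0.0386, 0.0921]
ee_rot: [-0.011, 0.72, -0.693, 0.021]
contact_force: [0.3, -0.3, -0.2]
width: -0.0001
```

play_rows(
  series=[
    {"fingers": 1, "dx": -3, "dy": 0, "dz": -20, "turn": 0},
    {"fingers": 1, "dx": 0, "dy": 0, "dz": -4, "turn": 0},
    {"fingers": 1, "dx": 0, "dy": 0, "dz": -3, "turn": 0},
  ],
)

```text
clock: 6.33
position: [0.4816, -0.038, 0.0653]
ee_rot: [-0.012, 0.72, -0.693, 0.022]
contact_force: [2.8, -1.9, 4.6]
width: 0.0001
```

play_rows(
  series=[
    {"fingers": 1, "dx": 0, "dy": 0, "dz": -3, "turn": 0},
    {"fingers": 1, "dx": 0, "dy": 0, "dz": -1, "turn": 0},
  ],
)

```text
clock: 6.5
position: [0.4818, -0.0381, 0.064]
ee_rot: [-0.011, 0.721, -0.693, 0.023]
contact_force: [-4.4, -1.4, 13.1]
width: 0.0002
```

play_rows(
  series=[
    {"fingers": 1, "dx": 0, "dy": 0, "dz": -1, "turn": 0},
    {"fingers": 1, "dx": 0, "dy": 0, "dz": 25, "turn": 0},
    {"fingers": 1, "dx": 0, "dy": 0, "dz": 2, "turn": 0},
    {"fingers": 1, "dx": 1, "dy": -39, "dz": 0, "turn": 0},
    {"fingers": 1, "dx": 1, "dy": -39, "dz": 0, "turn": 0},
    {"fingers": 1, "dx": 0, "dy": 0, "dz": 0, "turn": 0},
    {"fingers": 1, "dx": 0, "dy": 0, "dz": 0, "turn": 0},
  ],
)

```text
clock: 7.08
position: [0.4856, -0.1142, 0.0938]
ee_rot: [-0.013, 0.724, -0.69, 0.024]
contact_force: [-0.5, 0.0, 0.1]
width: -0.0002
```

play_rows(
  series=[
    {"fingers": 1, "dx": -1, "dy": -4, "dz": -20, "turn": 0},
    {"fingers": 1, "dx": -1, "dy": 0, "dz": -4, "turn": 0},
    {"fingers": 1, "dx": 0, "dy": 0, "dz": -3, "turn": 0},
    {"fingers": 1, "dx": 0, "dy": 0, "dz": -2, "turn": 0},
  ],
)

```text
clock: 7.42
position: [0.485, -0.1172, 0.0649]
ee_rot: [-0.013, 0.724, -0.689, 0.025]
contact_force: [-2.5, -2.5, 4.1]
width: 0.0001
```

play_rows(
  series=[
    {"fingers": 1, "dx": 0, "dy": 0, "dz": -3, "turn": 0},
    {"fingers": 1, "dx": 0, "dy": 0, "dz": -1, "turn": 0},
  ],
)

```text
clock: 7.58
position: [0.4851, -0.1171, 0.0642]
ee_rot: [-0.012, 0.725, -0.688, 0.026]
contact_force: [-3.0, -1.9, 8.1]
width: -0.0002
```

play_rows(
  series=[
    {"fingers": 1, "dx": 0, "dy": 0, "dz": -2, "turn": 0},
    {"fingers": 1, "dx": 0, "dy": 0, "dz": -1, "turn": 0},
    {"fingers": 1, "dx": 0, "dy": 0, "dz": 40, "turn": 0},
    {"fingers": -1, "dx": 0, "dy": 0, "dz": 40, "turn": 0},
    {"fingers": -1, "dx": 0, "dy": 0, "dz": 40, "turn": 0},
    {"fingers": -1, "dx": -6, "dy": -35, "dz": 20, "turn": 0},
    {"fingers": -1, "dx": -6, "dy": -35, "dz": 0, "turn": 0},
    {"fingers": -1, "dx": -6, "dy": -35, "dz": 0, "turn": 0},
    {"fingers": -1, "dx": -6, "dy": -35, "dz": 0, "turn": 0},
    {"fingers": -1, "dx": -6, "dy": -35, "dz": 0, "turn": 0},
    {"fingers": -1, "dx": -6, "dy": -35, "dz": 0, "turn": 0},
    {"fingers": -1, "dx": -6, "dy": -30, "dz": 0, "turn": 0},
    {"fingers": -1, "dx": 0, "dy": 0, "dz": 0, "turn": 0},
    {"fingers": -1, "dx": 0, "dy": 0, "dz": 0, "turn": 0},
  ],
)

```text
clock: 8.75
position: [0.4399, -0.3533, 0.2159]
ee_rot: [-0.014, 0.732, -0.681, 0.027]
contact_force: [0.6, 0.6, 0.1]
width: 0.0853
```

```bash
python3 - <<'E'
from h import *
from scipy.spatial.transform import Rotation as R
b=get_image("side");a=get_image("top");s=get_state();print(s["clock"],s["position"],s["contact_force"],s["width"],s["qpos"])
q=s["ee_rot"];print(R.from_quat(q,scalar_first=True).as_matrix().round(3))
A=cv2.resize(a["pixels"][230:370,390:540],None,fx=2.6,fy=2.6,interpolation=2);B=cv2.resize(b["pixels"][225:365,210:370],None,fx=2.6,fy=2.6,interpolation=2)
cv2.imwrite("pics/c1.png",np.hstack([A,B])[:,:,::-1])
E
```

```text
8.85 [ 0.44013902 -0.35228904  0.21592388] [-0.45830842  0.95892429 -0.53447837] 0.08517256489512695 [-0.81818085  0.24652541  1.61528205  0.0331984   1.22825585  0.66743296]
[[ 0.074 -0.996  0.058]
 [-0.997 -0.075 -0.016]
 [ 0.021 -0.057 -0.998]]
```

View pics/c1.png

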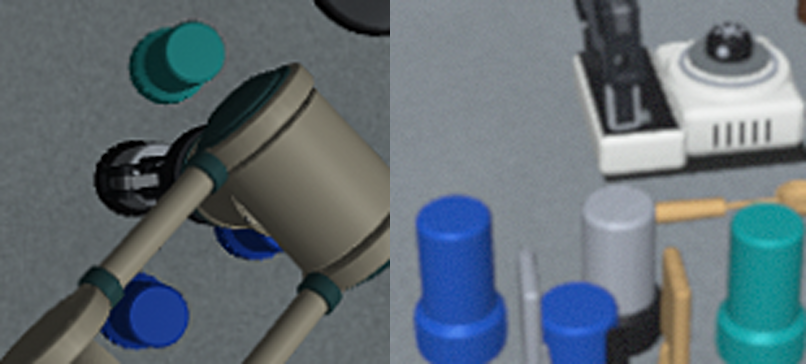

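Crop shows the open gripper over the steel cup (right panel, cup at (620,240)) and the blue and turquoise cups clear to the sides. Descending.

play_rows(
  series=[
    {"fingers": -1, "dx": 0, "dy": -7, "dz": -35, "turn": 0},
    {"fingers": -1, "dx": 0, "dy": 0, "dz": -35, "turn": 0},
    {"fingers": -1, "dx": 0, "dy": 0, "dz": -35, "turn": 0},
    {"fingers": -1, "dx": 0, "dy": 0, "dz": -20, "turn": 0},
    {"fingers": -1, "dx": 0, "dy": 0, "dz": 0, "turn": 0},
  ],
)

```text
clock: 9.27
position: [0.444, -0.3515, 0.0913]
ee_rot: [-0.015, 0.736, -0.677, 0.031]
contact_force: [0.4, 1.0, -0.3]
width: 0.0853
```

play_rows(
  series=[
    {"fingers": -1, "dx": -4, "dy": -8, "dz": -3, "turn": 0},
    {"fingers": -1, "dx": 0, "dy": 0, "dz": 0, "turn": 0},
  ],
)

```text
clock: 9.43
position: [0.4405, -0.3566, 0.0883]
ee_rot: [-0.016, 0.737, -0.675, 0.029]
contact_force: [0.0, 0.7, 0.1]
width: 0.0853
```

play_rows(
  series=[
    {"fingers": -1, "dx": 0, "dy": -3, "dz": 0, "turn": 0},
    {"fingers": 1, "dx": 0, "dy": 0, "dz": 0, "turn": 0},
    {"fingers": 1, "dx": 0, "dy": 0, "dz": 0, "turn": 0},
    {"fingers": 1, "dx": 0, "dy": 0, "dz": 0, "turn": 0},
    {"fingers": 1, "dx": 0, "dy": 0, "dz": 0, "turn": 0},
    {"fingers": 1, "dx": 0, "dy": 0, "dz": 0, "turn": 0},
    {"fingers": 1, "dx": 0, "dy": 0, "dz": 0, "turn": 0},
    {"fingers": 1, "dx": 0, "dy": 0, "dz": 0, "turn": 0},
    {"fingers": 1, "dx": 0, "dy": 0, "dz": 0, "turn": 0},
  ],
  squeeze=100,
)

```text
clock: 10.18
position: [0.4429, -0.3617, 0.0946]
ee_rot: [-0.016, 0.737, -0.675, 0.034]
contact_force: [-0.1, 0.1, -2.6]
width: 0.0557
```

play_rows(
  series=[
    {"fingers": 1, "dx": 0, "dy": 0, "dz": 20, "turn": 0},
    {"fingers": 1, "dx": 0, "dy": 0, "dz": 35, "turn": 0},
    {"fingers": 1, "dx": 0, "dy": 0, "dz": 35, "turn": 0},
    {"fingers": 1, "dx": 0, "dy": 0, "dz": 35, "turn": 0},
    {"fingers": 1, "dx": 0, "dy": 0, "dz": 15, "turn": 0},
    {"fingers": 1, "dx": 12, "dy": 25, "dz": 0, "turn": 0},
    {"fingers": 1, "dx": 12, "dy": 25, "dz": 0, "turn": 0},
    {"fingers": 1, "dx": 12, "dy": 25, "dz": 0, "turn": 0},
    {"fingers": 1, "dx": 12, "dy": 25, "dz": 0, "turn": 0},
    {"fingers": 1, "dx": 12, "dy": 25, "dz": 0, "turn": 0},
    {"fingers": 1, "dx": 12, "dy": 25, "dz": 0, "turn": 0},
    {"fingers": 1, "dx": 12, "dy": 25, "dz": 0, "turn": 0},
    {"fingers": 1, "dx": 12, "dy": 25, "dz": 0, "turn": 0},
    {"fingers": 1, "dx": 12, "dy": 25, "dz": 0, "turn": 0},
    {"fingers": 1, "dx": 12, "dy": 25, "dz": 0, "turn": 0},
    {"fingers": 1, "dx": 12, "dy": 25, "dz": 0, "turn": 0},
    {"fingers": 1, "dx": 12, "dy": 25, "dz": 0, "turn": 0},
    {"fingers": 1, "dx": 0, "dy": 0, "dz": 0, "turn": 0},
    {"fingers": 1, "dx": 0, "dy": 0, "dz": 0, "turn": 0},
  ],
  squeeze=120,
)

```text
clock: 11.77
position: [0.5864, -0.0454, 0.2347]
ee_rot: [-0.015, 0.735, -0.677, 0.029]
contact_force: [0.1, 0.0, -2.9]
width: 0.0559
```

```bash
python3 - <<'E'
from h import *
from scipy.spatial.transform import Rotation as R
b=get_image("side");a=get_image("top");s=get_state();print(s["clock"],s["position"],s["contact_force"],s["width"])
q=s["ee_rot"];print(R.from_quat(q,scalar_first=True).as_matrix().round(3))
print(proj(b,[s["position"]]),proj(a,[s["position"]]))
A=cv2.resize(a["pixels"][200:320,260:380],None,fx=3,fy=3,interpolation=2);B=cv2.resize(b["pixels"][150:290,260:400],None,fx=3,fy=3,interpolation=2)
o=np.zeros((420,780,3),np.uint8);o[:360,:360]=A;o[:,360:]=B
cv2.imwrite("pics/c2.png",o[:,:,::-1])
for m in masks_of(b,"short_cup"): 
    ys,xs=np.nonzero(m["region"]);print(m["p"],m["xy"],xs.min(),xs.max(),ys.min(),ys.max())
E
```

```text
11.8667 [ 0.58611601 -0.04634003  0.23481372] [ 0.23895496 -0.69139324 -2.49640099] 0.05525730655230242
[[ 0.08  -0.995  0.062]
 [-0.997 -0.081 -0.017]
 [ 0.022 -0.06  -0.998]]
[[338.57398163 188.5122311 ]] [[314.37879959 228.38826209]]
0.95 [336.8, 207.9] 323 352 175 229
0.89 [281.6, 360.1] 264 296 333 399
0.76 [355.9, 340.9] 335 370 303 369
```

View pics/c2.png

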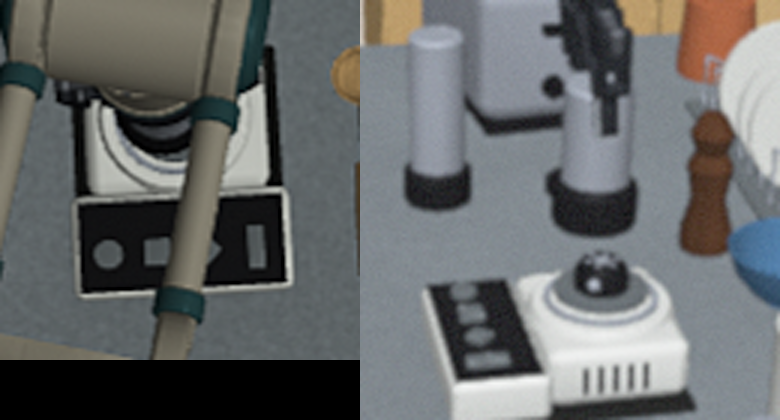

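```bash
python3 - <<'E'
from h import *
from scipy.optimize import minimize
b=get_image("side");s=get_state();P=s["position"];print(P)
m=masks_of(b,"short_cup")[0];R=m["region"]
for y in range(198,231,3): xs=np.nonzero(R[y])[0]; print(y,xs.min() if len(xs) else 0,xs.max() if len(xs) else 0,end="; ")
R=R.copy(); R[:206]=0
t=np.linspace(0,2*np.pi,60,endpoint=False)
def mask(x,y,z,tx):
    M=np.zeros((480,640),np.uint8)
    for r,z0,z1 in((.037,0,.036),(.029,.03,.121)):
        Q=np.vstack([np.c_[x+r*np.cos(t)+tx*h,y+r*np.sin(t),z+h-tx*r*np.cos(t)] for h in(z0,z1)])
        cv2.fillConvexPoly(M,cv2.convexHull((proj(b,Q)*64).astype(np.int32)),255,cv2.LINE_AA,6)
    M=M/255.; M[:206]=0; return M
for y in(P[1],):
  f=lambda v:np.abs(mask(v[0]/1000,y,v[1]/1000,v[2]/100)-R).sum()
  best=min((minimize(f,[x,z,tx],method="Nelder-Mead",options=dict(initial_simplex=[[x,z,tx],[x+4,z,tx],[x,z+4,tx],[x,z,tx+3]])) for x in(585,592) for z in(135,145) for tx in(0,4)),key=lambda r:r.fun)
  print(best.x,best.fun,R.sum())
E
```

```text
[ 0.58595148 -0.04744707  0.23513985]
198 0 0; 201 0 0; 204 0 0; 207 0 0; 210 0 0; 213 0 0; 216 0 0; 219 0 0; 222 0 0; 225 0 0; 228 0 0; [586.77777778 236.77777778 -30.66666667] 2021.0 2021
```

```bash
python3 - <<'E'
from h import *
from scipy.optimize import minimize
b=get_image("side");s=get_state();P=s["position"];print(P)
m=min(masks_of(b,"short_cup"),key=lambda m:np.hypot(m["xy"][0]-337,m["xy"][1]-208));R=m["region"];print(m["xy"],m["p"])
for y in range(198,231,3): xs=np.nonzero(R[y])[0]; print(y,xs.min() if len(xs) else 0,xs.max() if len(xs) else 0,end="; ")
R=R.copy(); R[:198]=0
t=np.linspace(0,2*np.pi,60,endpoint=False)
def mask(x,y,z,tx):
    M=np.zeros((480,640),np.uint8)
    for r,z0,z1 in((.037,0,.036),(.029,.03,.121)):
        Q=np.vstack([np.c_[x+r*np.cos(t)+tx*h,y+r*np.sin(t),z+h-tx*r*np.cos(t)] for h in(z0,z1)])
        cv2.fillConvexPoly(M,cv2.convexHull((proj(b,Q)*64).astype(np.int32)),255,cv2.LINE_AA,6)
    M=M/255.; M[:198]=0; return M
for y in(P[1],):
  f=lambda v:np.abs(mask(v[0]/1000,y,v[1]/1000,v[2]/100)-R).sum()
  best=min((minimize(f,[x,z,tx],method="Nelder-Mead",options=dict(initial_simplex=[[x,z,tx],[x+4,z,tx],[x,z+4,tx],[x,z,tx+3]])) for x in(585,592) for z in(135,145) for tx in(0,4)),key=lambda r:r.fun)
  print(best.x,best.fun,R.sum())
E
```

```text
[ 0.58605295 -0.04770915  0.23536208]
[334.8, 206.5] 0.79
198 327 349; 201 327 349; 204 327 349; 207 326 350; 210 324 351; 213 323 352; 216 323 352; 219 323 351; 222 323 351; 225 325 350; 228 329 348; [585.58677593 142.2672063    1.90500096] 64.43529411764706 837
```

play_rows(
  series=[
    {"fingers": 1, "dx": 6, "dy": -4, "dz": 0, "turn": 0},
    {"fingers": 1, "dx": 0, "dy": 0, "dz": -20, "turn": 0},
    {"fingers": 1, "dx": 0, "dy": 0, "dz": -5, "turn": 0},
    {"fingers": 1, "dx": 0, "dy": 0, "dz": 0, "turn": 0},
  ],
)

```text
clock: 12.45
position: [0.5938, -0.0553, 0.2116]
ee_rot: [-0.016, 0.733, -0.68, 0.031]
contact_force: [-0.4, -0.4, -2.3]
width: 0.0555
```

play_rows(
  series=[
    {"fingers": 1, "dx": -1, "dy": 3, "dz": -5, "turn": 0},
    {"fingers": 1, "dx": 0, "dy": 0, "dz": -5, "turn": 0},
    {"fingers": 1, "dx": 0, "dy": 0, "dz": -3, "turn": 0},
  ],
)

```text
clock: 12.7
position: [0.5938, -0.0532, 0.199]
ee_rot: [-0.016, 0.732, -0.68, 0.032]
contact_force: [0.5, -0.4, -2.4]
width: 0.0556
```

play_rows(
  series=[
    {"fingers": 1, "dx": -1, "dy": 1, "dz": -3, "turn": 0},
    {"fingers": 1, "dx": 0, "dy": 0, "dz": -2, "turn": 0},
  ],
)

```text
clock: 12.87
position: [0.5928, -0.052, 0.1937]
ee_rot: [-0.016, 0.732, -0.68, 0.033]
contact_force: [-0.2, 0.7, -2.7]
width: 0.0557
```

play_rows(
  series=[
    {"fingers": 1, "dx": 0, "dy": 0, "dz": -3, "turn": 0},
  ],
)

```text
clock: 12.95
position: [0.593, -0.052, 0.1909]
ee_rot: [-0.016, 0.732, -0.68, 0.033]
contact_force: [0.3, 0.4, 0.9]
width: 0.0555
```

play_rows(
  series=[
    {"fingers": 1, "dx": 0, "dy": 0, "dz": -3, "turn": 0},
  ],
)

```text
clock: 13.03
position: [0.5935, -0.0531, 0.1889]
ee_rot: [-0.016, 0.733, -0.68, 0.035]
contact_force: [-2.5, -2.6, 12.3]
width: 0.0557
```

play_rows(
  series=[
    {"fingers": 1, "dx": -1, "dy": 0, "dz": -3, "turn": 0},
  ],
)

```text
clock: 13.12
position: [0.5938, -0.0535, 0.1883]
ee_rot: [-0.017, 0.733, -0.679, 0.036]
contact_force: [-2.5, 1.4, 14.8]
width: 0.0561
```

play_rows(
  series=[
    {"fingers": 1, "dx": -1, "dy": 0, "dz": -5, "turn": 0},
  ],
)

```text
clock: 13.2
position: [0.5941, -0.0535, 0.1868]
ee_rot: [-0.018, 0.733, -0.679, 0.039]
contact_force: [-3.7, 0.8, 14.3]
width: 0.0555
```

play_rows(
  series=[
    {"fingers": 1, "dx": -2, "dy": 0, "dz": -9, "turn": 0},
  ],
)

```text
clock: 13.28
position: [0.5931, -0.0534, 0.181]
ee_rot: [-0.02, 0.732, -0.679, 0.04]
contact_force: [-2.2, 0.4, -2.9]
width: 0.0559
```

Clicked: force dropped from about 14 N to -3 N. Continuing down on the run plate.

play_rows(
  series=[
    {"fingers": 1, "dx": 0, "dy": 0, "dz": -6, "turn": 0},
  ],
)

```text
clock: 13.37
position: [0.5924, -0.0531, 0.1751]
ee_rot: [-0.02, 0.732, -0.679, 0.04]
contact_force: [-0.9, 1.1, 2.7]
width: 0.0555
```

play_rows(
  series=[
    {"fingers": 1, "dx": 0, "dy": 0, "dz": -5, "turn": 0},
  ],
)

```text
clock: 13.45
position: [0.5928, -0.053, 0.1711]
ee_rot: [-0.02, 0.733, -0.679, 0.041]
contact_force: [-0.9, 1.1, 7.7]
width: 0.0558
```

play_rows(
  series=[
    {"fingers": 1, "dx": 0, "dy": 0, "dz": -5, "turn": 0},
  ],
)

```text
clock: 13.53
position: [0.594, -0.0529, 0.1693]
ee_rot: [-0.021, 0.732, -0.679, 0.042]
contact_force: [-10.3, 3.4, 38.6]
width: 0.0556
```

```bash
python3 - <<'E'
from h import *
from scipy.spatial.transform import Rotation as R
b=get_image("side");a=get_image("top");
for _ in range(8):
    b=get_image("side")
    s=get_state();print(round(s["clock"],2),s["position"].round(4),s["contact_force"].round(1),s["moment"].round(2))
print(R.from_quat(s["ee_rot"],scalar_first=True).as_matrix()[:,2].round(3))
save(b,"end.png",(270,150,410,290),4)
E
```

```text
13.68 [ 0.5933 -0.0529  0.1695] [-6.1  1.6 18.2] [0.27 1.34 0.05]
13.73 [ 0.5933 -0.0529  0.1695] [-4.2  1.9 16.8] [0.3  1.31 0.02]
13.78 [ 0.5933 -0.0529  0.1695] [-6.   1.3 17.5] [0.29 1.35 0.03]
13.83 [ 0.5933 -0.0529  0.1695] [-5.2  1.5 18.8] [0.26 1.38 0.05]
13.88 [ 0.5933 -0.0529  0.1695] [-5.2  1.5 17.9] [0.24 1.36 0.08]
13.93 [ 0.5933 -0.0529  0.1695] [-5.   2.  17.6] [0.24 1.37 0.09]
13.98 [ 0.5933 -0.0529  0.1695] [-5.4  0.7 17.5] [0.25 1.38 0.03]
14.03 [ 0.5933 -0.0529  0.1695] [-5.3  2.6 17.9] [0.23 1.32 0.  ]
[ 0.09  -0.026 -0.996]
```

View pics/end.png

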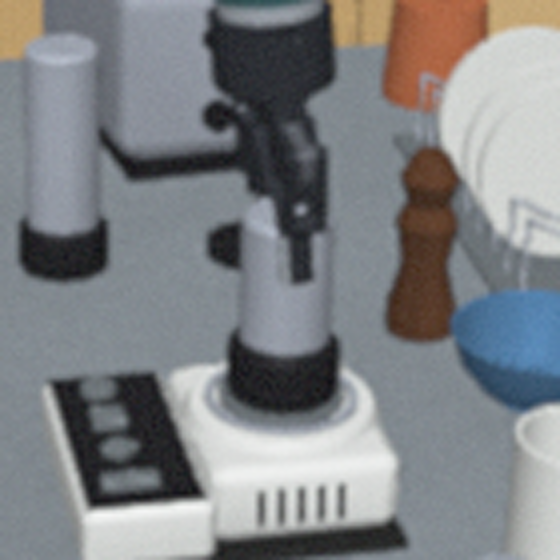

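The cup is seated on the run plate (image: collar at (285,370), steel wall upright), all keys look up and the push is steady at about 18 N. Handing in.

```bash
python3 -c "
from rig import *
print(sign_off()); print(get_state()['contact_force'])"
```

```text
the job is handed in; nothing more can be done
None
the job is handed in; nothing more can be done
```

I ran the dry grind and handed it in with the short cup still held down on the run plate. `sign_off` gives no verdict, so success is not confirmed.

- **Keys:** I pressed power, then grind, then speed with shut fingertips, one at a time. The tool stopped at z ≈ 0.0635–0.064 m, which matches the key stop in the description. On power the push briefly reached 41 N at the fingertips. That is over the 40 N limit set for the arm and gripper body, though the fingers are not named there. On grind (13 N) and speed (at least 8 N) the force passed the 5 N needed to reach the stop. I did not touch the blend key.
- **Cup:** I gripped the short steel cup by its sides and lowered it over the hub. It met the catch about 10 mm below the hub top. It clicked, with the force dropping from about 14 N to −3 N, and I kept pushing until the run plate reached its stop, where force peaked at 38.6 N.
- **Last checks:** The push held steady at about 18 N on the force reading over 0.35 s, with the tool not moving. In the side picture the cup looks upright and the keys look up. The bystanders within that crop look undisturbed; I did not measure them.

**What disagreed:**
- The side camera put the grinder about 8 mm off in y from the top camera. I went mainly by the top view, and the contact heights agreed with the description.
- The gripper crept to about 0.09 rad of tilt over the run. The cup itself looked vertical, but I did not measure its final tilt.
- The finger opening read about 56 mm on the 58 mm cup; I found no cause.

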